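# Put a vial away in the push-release vial safe

### The arm

A 6-joint arm with a two-finger parallel gripper is mounted at the origin on a cart in front of the work surface, level with it; the furniture and walls round the work are solid. World frame = base frame: x ahead of the robot, y to its left, z up, the work surface at z = 0. Lengths are in m, angles in rad, forces in N, time in s.
With the tool pointing down it reaches from about 0.3 to 0.75 m from the base axis. Payload 8.5 kg.
Tool frame: the origin (TCP) lies on the front face of the gripper's body, between the roots of the fingers; the fingertips stand ahead of it and the grasp point (between the pads) lies 54 mm ahead of it (robot.finger_overhang is the z of the fingertips in the tool frame, in m); z points along the fingers, y is the line along which they close (so a half turn about z gives the same grasp; the last joint's range is limited). The gripper opens to 85 mm and grips with 20 to 120 N. Pads are 22 mm wide; open, the fingers measure 114 mm over their backs; the gripper's body (76 mm by 85 mm) begins 54 mm behind the grasp point. The pads swing forward as they close: fully open they stand 13 mm farther back than shut.
Start: joints at [1.103, 0.381, 1.297, -0, 1.464, -0.215], TCP at [0.138, 0.533, 0.304] pointing down, gripper open.
Joint ranges: [-3.11, 3.11], [-0.89, 2.33], [0.22, 2.48], [-1.42, 4.56], [0.17, 2.85], [-2.88, 2.88]. Speed limits (rad/s): [2.39, 2.39, 3.14, 3.14, 3.14, 3.14].

### API

Orientations are given as a 3x3 rotation matrix whose columns are the frame's x, y, z axes.
In Python, from bench import robot, optics gives the robot as it stands.
- The arm moves only by the shell command python3 -m jog 'ROWS' [FORCE]. ROWS is a JSON object of lists of equal length, an entry for each row: "twist": the turn, a rotation vector about the tool's x, y, z in rad, a list of three; "linear": the shift along the tool's x, y, z in cm, a list of three; "hand": the closure, from 0 (fully open) to 1 (shut). In form: {"twist": [[ax, ay, az], ...], "linear": [[x, y, z], ...], "hand": [hand, ...]}. A call has 1 to 20 rows; each row shifts and turns the commanded pose from where the row before left it, along the tool's axes as they then stand; what a row does not reach is not made up. A row lasts 1/8 s, in which the tool goes at most 62.5 mm and 10.7 degrees, less where a joint would pass 70% of its speed; a pose out of reach is approached as far as the arm can. A call with a gripper value outside its range is refused whole. The fingers move at their own pace and stop on an object; FORCE is the grip in N (left out, the last holds). Time passes only in rows, so rows that do not move let the fingers close. It gives the time, the measured TCP pose, the force, the opening and the grip force at its end, in the units of the state.
- robot.get_obs(): the state, without advancing time (a new reading comes with each control period).
- optics.read_camera(name): name is "side" or "top" or "wrist"; returns a dict with "color" (420x560x3 uint8, red, green, blue), "fov_y" (degrees; the focal length in pixels is half the picture's height over the tangent of half this angle, whatever the lens; pixels are square), "cx", "cy" (the principal point, pixels), "k1" (the pictures are not rectified: a ray, as slopes to the right and down, at radius r is drawn at 1 + k1 r^2 times it, then the intrinsics apply), "rvec" (rotation vector, rad) and "tvec" (3), from world to camera coordinates, as OpenCV has them. Camera axes: x right, y down, z forward; pixel columns grow to the right and rows downward; lengths in m; the calibration is good to about 2 mm. A picture is of the moment at which its call begins. There is no depth.
- robot.finish_job(): hands the job in; it is judged then, once.
The state is a dict: "time": time; "joint_positions": joint angles; "joint_vel": joint speeds; "tau": joint torques, N m; "eef_pos": TCP position; "orientation": TCP orientation; "wrist_force": force on the tool from outside, world axes, zero at the start; "moment": the same for the moment, N m; "finger_gap": opening from 0.0 (shut) to 1.0 (fully open); "grip_force": force on a finger pad.
Only numpy, scipy, OpenCV 4.12 (cv2) and the standard library are available. Lean on these libraries where they do the work, as an engineer would, in place of code of your own. Each camera call takes 0.05 s, during which the arm holds its last target. There are 200 camera calls.

### The job

Put the small vial that stands on the worktop away in the vial safe: push the round release button gently down until the latch lets go, take the hand out of the way so that the sprung lid pops fully open with nothing touching it, and stand the vial upright at the bottom of its well. Then swing the lid back down and press it, firmly but not hard, until the latch catches and holds it shut. Never force the button or the lid, never tip the vial over, and leave the bottle, the ampoule tray and the syringe where they are.

Things in the scene. Friction and masses are not known exactly. Their poses are not given: they have to be found in the camera images.
- vial_safe: White box fixed on the worktop: 110 mm along own x, 140 along y, 66 high; latch housing (52 x 56, 84 mm high) on its front covers x -118 to -66, y -28 to 28 mm. Origin: centre of the box's underside on the worktop, z up. Own -x points to the housing (world -y, roughly: the robot's right), +x to the lid's hinge. Inside, a grey insert, top at 38 mm, holds the well.
- latch_deck (a point): Centre of the flat top of the latch housing (x -94, y 0, z 84 mm of the safe), under the release button. The steel button, 24 mm across, rises straight up from here, its top 10 to 22 mm above this point: the height differs from safe to safe and is not measured, so it must be found by touch.
- release_button (a joint): Depth of the release button (m): 0 up, 0.008 at its hard stop. Pressed straight down against a spring (3.6 N + 0.9 N/mm). The latch lets go at about 6 to 7 mm (6 to 9.5 N; the lid eases up 0.02 rad just before); at the stop (11 N) the force climbs steeply; over 18 N would damage it. It also dips when the lid snaps past the bolt.
- safe_lid (a joint): Lid angle (rad): 0 shut (latched: rests near 0.004), 1.65 fully open, just past upright, where it stays. A spring opens it in about 0.7 s and resists closing with 1 to 2.5 N at the free edge. To latch, its nose must push the bolt back: from 0.13 rad the force grows to about 14 N at 85 mm from the hinge, the bolt snaps over near 0.05 rad, stop at -0.025. At most 25 N.
- lid_hinge (a point): Middle of the lid's hinge line, which runs along the safe's own y at its x = +55, z = 68 mm. The lid is a 4 mm plate, white frame with clear window, 140 mm wide, reaching 110 mm from the hinge line (116 at the steel nose in the middle of its front edge). Shut it points to the safe's -x; it opens upward, its free edge rising.
- lid_press (a point): Point on the outer (upper when shut) face of the lid, middle of its width, 85 mm from the hinge line; it moves with the lid. The outer face is 2 mm above the hinge line when shut. The bolt overlaps the lid from 107 mm on, and the housing beyond it stands 14 mm higher than the lid, so press nearer the hinge than that.
- well_floor (a point): Centre of the floor of the round well in the insert: 29 mm wide, 26 mm deep, with a 2 mm chamfer at the mouth; floor 12 mm above the worktop, at x -12, y 0 mm of the safe. A vial standing in it stays 4 mm under the lid.
- vial: Small glass vial with a flip-off cap, 24 mm across, 50 mm tall, about 30 g, standing upright on the worktop to the right of the safe. Origin: centre of its underside, z up.
- bottle: Clear infusion bottle, 62 mm across, 150 mm tall, to the left of the safe; leave it alone. Origin: centre of its underside.
- ampoule_tray: Low tray of ampoules, 95 x 118 x 26 mm, to the left of the safe; leave it alone. Origin: centre of its underside.
- syringe: Syringe lying to the right of the vial, 115 mm long, 30 mm over its flange, 19 mm high; leave it alone. Origin: centre of its underside; long axis along own y.

How it is judged:
On the way, in this order (a step that is already met when the one before it is completed fails the run):
1. the latch is released and the lid has popped fully open (value of joint safe_lid above 1.5 rad), for 0.2 s.
2. the vial stands at the bottom of the well, let go, with the lid open (horizontal distance between vial and well_floor below 0.006 m and z of vial in the frame of well_floor below 0.005 m and angle between vial's own z axis and vertical below 0.2 rad and contact force between the fingers and vial below 0.1 N and value of joint safe_lid above 1.2 rad), for 0.2 s.
At the end, for the whole second after the job is handed in: The lid is shut and held by the latch (angle under 0.015 rad, button back up within 1 mm), and the vial stands still in the well: within 6 mm of its centre, its underside within 5 mm of the floor, tilted less than 0.2 rad (value of joint safe_lid below 0.015 rad and value of joint release_button below 0.001 m and linear speed of vial below 0.02 m/s and horizontal distance between vial and well_floor below 0.006 m and z of vial in the frame of well_floor below 0.005 m and angle between vial's own z axis and vertical below 0.2 rad); the robot touches nothing.
It fails at once if the release button is pushed with more than 18 N (contact force between any of the fingers, the arm and release_button above 18 N).
It fails at once if the lid is pushed with more than 25 N (contact force between any of the fingers, the arm and safe_lid above 25 N).
It fails at once if the lid is touched while it pops open (before the vial is in the well) (velocity of joint safe_lid above 0.3 rad/s and distance between vial and well_floor above 0.03 m and contact force between any of the fingers, the arm and safe_lid above 1 N).
It fails at once if the vial is tipped over (more than 0.6 rad) (angle between vial's own z axis and vertical above 0.6 rad).
It fails at once if the bottle, the ampoule tray or the syringe is moved by more than 20 mm (distance of any of bottle, ampoule_tray, syringe from where it was at the start of the episode above 0.02 m).
It also fails if it takes over 64 s, if anything falls off the work surface, if the arm or the gripper's body presses on something with over 40 N, if the wrist force passes 120 N, or if a joint passes its speed limit or range.

## Working session

There is one attempt and no reset: what is moved stays moved. The work goes in short steps, Python scripts to look and compute and a shell command to move; the robot and the scene stay as the last step left them, time stands still between calls to the robot, and variables do not carry over. Pictures are saved under pics/ and viewed, at most 13 in all, crops included, and the job is handed in when it is done.

```bash
ls; mkdir -p pics; python3 - <<'E'
from bench import robot, optics
import cv2
o=robot.get_obs(); print(o, robot.finger_overhang)
for n in ["side","top","wrist"]:
    c=optics.read_camera(n); cv2.imwrite(f"pics/{n}0.png",c["color"][:,:,::-1]); print(n,{k:v for k,v in c.items() if k!="color"})
E
```

```text
pics
{'time': 0.0, 'joint_positions': array([ 1.10272440e+00,  3.81237793e-01,  1.29827785e+00, -2.36390180e-06,
        1.46358764e+00, -2.15301470e-01]), 'joint_vel': array([-4.36565303e-04,  1.03398563e-03, -5.13691518e-04, -1.46241452e-03,
        1.05157444e-03,  3.57915381e-05]), 'tau': array([ 1.45261372e-03, -4.48467851e+01, -2.31276405e+01, -1.40672319e-04,
        4.73630920e-03, -5.84370397e-06]), 'eef_pos': array([0.13746566, 0.53235209, 0.30328349]), 'orientation': array([[-9.68223237e-01,  2.50086589e-01, -6.79448399e-04],
       [ 2.50087307e-01,  9.68222350e-01, -1.34920750e-03],
       [ 3.20438423e-04, -1.47625548e-03, -9.99998859e-01]]), 'wrist_force': array([-0.34892541, -0.45683385,  0.00490203]), 'moment': array([-0.0543309 ,  0.02091893, -0.00634548]), 'grip_force': 0.0, 'finger_gap': 1.0012513662038924} 0.0726
side {'fov_y': 57.59652981824921, 'cx': 281.47132567761776, 'cy': 204.79520757068568, 'k1': -0.02852769830945358, 'rvec': array([ 1.90247557, -0.14440382,  0.09193026]), 'tvec': array([-0.52542561,  0.09928877,  1.07889604])}
top {'fov_y': 55.47441059132608, 'cx': 283.01374669264186, 'cy': 212.95582705175687, 'k1': -0.0527787961559452, 'rvec': array([ 2.14233638, -2.10969114,  0.15893515]), 'tvec': array([-0.03314892,  0.51689596,  1.06370892])}
wrist {'fov_y': 60.63746897396619, 'cx': 283.83573594124, 'cy': 212.15436210924102, 'k1': -0.030110294718829325, 'rvec': array([-2.29907624, -1.78242792, -0.24911852]), 'tvec': array([-0.54944246, -0.0360267 ,  0.37857331])}
```

```bash
python3 -c "
import cv2,numpy as np
a=cv2.imread('pics/side0.png');b=cv2.imread('pics/top0.png')
cv2.imwrite('pics/top0b.png',cv2.resize(b,(800,600)));cv2.imwrite('pics/side0b.png',cv2.resize(a,(800,600)))"
```

```text
(no output)
```

View pics/top0b.png

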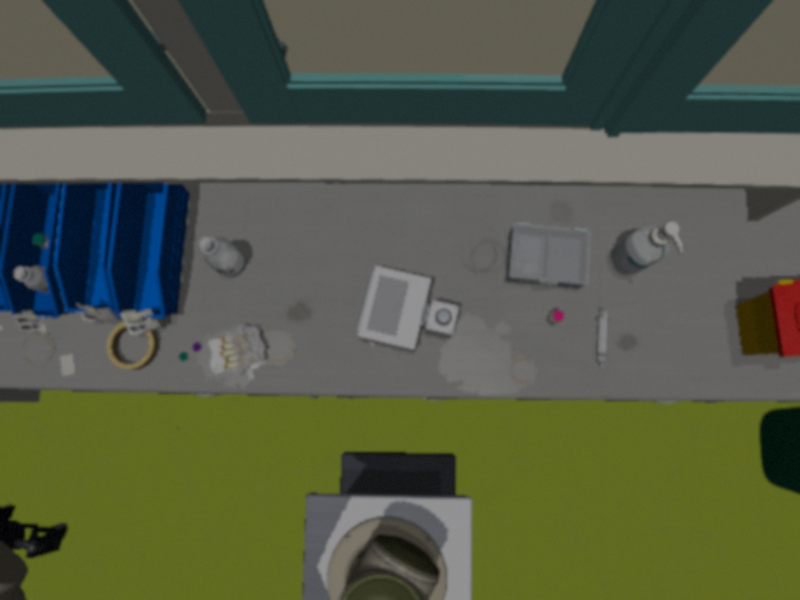

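View pics/side0b.png

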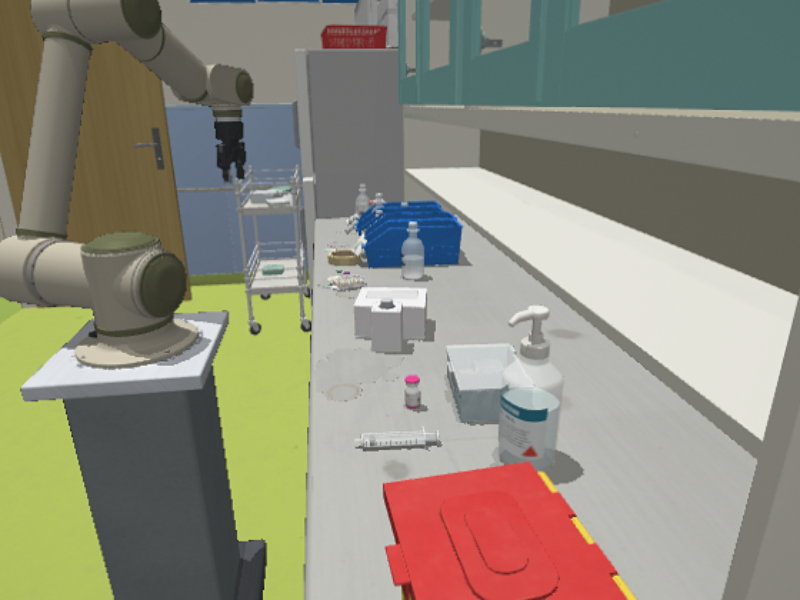

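The top view (800x600) shows the safe at about (395,308), its button at (443,316), the vial's pink cap at (557,316) and the syringe at (602,336). The side view shows the cap at (412,380) and the button at (387,303).

```bash
cat > h.py <<'E'
import numpy as np, cv2
from bench import robot, optics
def cam(n):
    c=optics.read_camera(n); h=c["color"].shape[0]; f=h/2/np.tan(np.radians(c["fov_y"])/2)
    c["K"]=np.array([[f,0,c["cx"]],[0,f,c["cy"]],[0,0,1.]]); c["R"]=cv2.Rodrigues(c["rvec"])[0]; c["D"]=np.array([c["k1"],0,0,0,0.])
    c["o"]=-c["R"].T@c["tvec"]; c["hsv"]=cv2.cvtColor(c["color"],cv2.COLOR_RGB2HSV); return c
def ray(c,uv):
    p=cv2.undistortPoints(np.array([[uv]],float),c["K"],c["D"])[0,0]
    d=c["R"].T@np.array([p[0],p[1],1]); return d/np.linalg.norm(d)
def plane(c,uv,z):
    d=ray(c,uv); return c["o"]+d*(z-c["o"][2])/d[2]
def tri(c1,u1,c2,u2):
    A=np.zeros((3,3));b=np.zeros(3)
    for c,u in((c1,u1),(c2,u2)):
        d=ray(c,u);P=np.eye(3)-np.outer(d,d);A+=P;b+=P@c["o"]
    return np.linalg.solve(A,b)
def proj(c,X): return cv2.projectPoints(np.array([X],float),c["rvec"],c["tvec"],c["K"],c["D"])[0][0,0]
def blobs(m,amin=8):
    n,l,s,ce=cv2.connectedComponentsWithStats(m.astype(np.uint8)); return [(s[i].tolist(),ce[i].round(2)) for i in range(1,n) if s[i][4]>=amin]
E
python3 - <<'E'
from h import *
np.set_printoptions(precision=4,suppress=True)
t=cam("top");s=cam("side")
pk={}
for n,c in(("top",t),("side",s)):
    H=c["hsv"].astype(int); m=(H[...,0]>155)&(H[...,0]<176)&(H[...,1]>120)&(H[...,2]>80)
    pk[n]=blobs(m,4); print(n,pk[n])
g=cv2.cvtColor(t["color"],cv2.COLOR_RGB2GRAY)
roi=t["color"][170:260,235:340]; cv2.imwrite("pics/safe_t.png",cv2.resize(roi[:,:,::-1],None,fx=7,fy=6.6,interpolation=cv2.INTER_NEAREST))
H=t["hsv"]
m=((g>118)&(H[...,1]<40)).astype(np.uint8); m[:170]=0;m[260:]=0;m[:,:235]=0;m[:,340:]=0
print(blobs(m,50))
roi=s["color"][190:255,235:310]; cv2.imwrite("pics/safe_s.png",cv2.resize(roi[:,:,::-1],None,fx=9,fy=9,interpolation=cv2.INTER_NEAREST))
E
```

```text
top [([387, 217, 8, 8, 50], array([390.54, 220.54]))]
side [([283, 263, 10, 5, 42], array([287.71, 265.  ])), ([285, 284, 6, 2, 6], array([287.5 , 284.83]))]
[([250, 186, 51, 58, 1331], array([277.62, 215.33])), ([299, 210, 21, 23, 258], array([308.4 , 221.53]))]
```

View pics/safe_t.png

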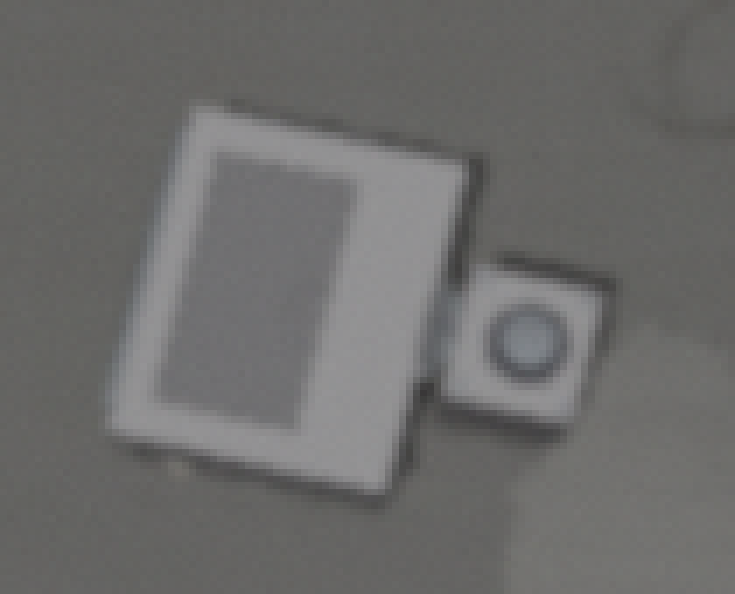

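View pics/safe_s.png

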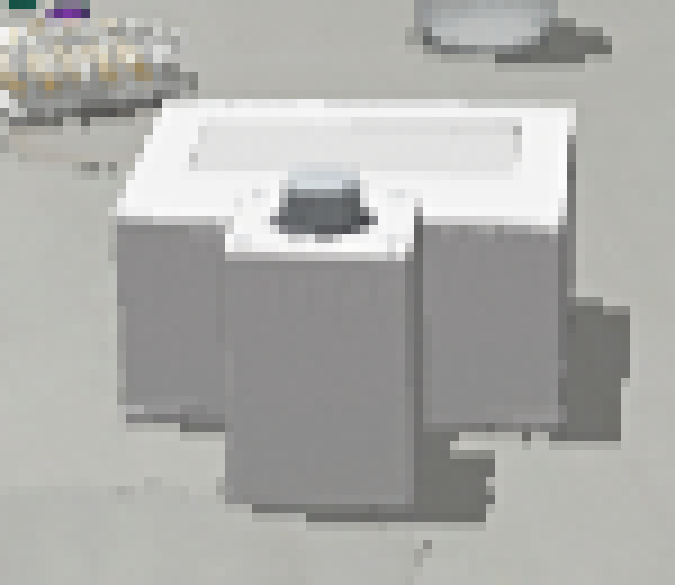

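In the top crop (7x by 6.6x, offset 235,170) the lid corners are at (193,103), (468,160), (385,495) and (112,432), and the button at (528,342). In the side crop (9x, offset 235,190) the button top is at (322,180) and the lid corners are at (163,103), (573,106), (565,220) and (118,215).

```bash
python3 - <<'E'
from h import *
np.set_printoptions(precision=4,suppress=True)
t=cam("top");s=cam("side")
T=lambda x,y:np.array([235+x/7-.5,170+y/6.6-.5]); S=lambda x,y:np.array([235+x/9-.5,190+y/9-.5])
tc=[T(193,103),T(468,160),T(385,495),T(112,432)]   # far-hinge(NW), NE, SE, SW
sc=[S(573,106),S(565,220),S(118,215),S(163,103)]
for a,b in zip(tc,sc): print("lid",tri(t,a,s,b),plane(t,a,.07)[:2])
P=np.array([plane(t,a,.07)[:2] for a in tc])
print("centre",P.mean(0), "hinge->front dirs",[np.degrees(np.arctan2(*(v)[::-1])) for v in (P[0]-P[1],P[3]-P[2])], "y-dir",[np.degrees(np.arctan2(*v[::-1])) for v in (P[1]-P[2],P[0]-P[3])],[np.linalg.norm(v) for v in(P[0]-P[1],P[3]-P[2],P[1]-P[2],P[0]-P[3])])
print("button",tri(t,T(528,342),s,S(322,180)),plane(t,T(528,342),.1)[:2])
Hc=np.array([plane(t,T(*q),.084)[:2] for q in((470,262),(608,282),(570,428),(440,410))]);print("housing",Hc.mean(0))
v=tri(t,(390.54,220.54),s,(287.71,264.8)); print("cap",v,plane(t,(390.54,220.54),.05)[:2])
print("ray gap", proj(t,v),proj(s,v))
E
```

```text
lid [0.5885 0.0329 0.0711] [0.5893 0.0329]
lid [ 0.5657 -0.0747  0.0712] [ 0.5666 -0.0748]
lid [ 0.4284 -0.0445  0.0699] [ 0.4277 -0.0445]
lid [0.4513 0.0604 0.0707] [0.4517 0.0605]
centre [ 0.5088 -0.0065] hinge->front dirs [np.float64(78.06019144471479), np.float64(77.11289528233269)] y-dir [np.float64(-12.32756021217729), np.float64(-11.33596918999139)] [np.float64(0.11009984252570644), np.float64(0.10767389168314302), np.float64(0.14210908106379583), np.float64(0.14033348176282037)]
button [ 0.4871 -0.0972  0.097 ] [ 0.4866 -0.0971]
housing [ 0.4876 -0.0956]
cap [ 0.4987 -0.3209  0.0486] [ 0.4992 -0.3207]
ray gap [390.5175 220.8103] [288.0461 264.7342]
```

```bash
python3 -m jog '{"twist":[[0,0,0.17],[0,0,0.17],[0,0,0.17],[0,0,0.17],[0,0,0.17],[0,0,0.17],[0,0,0.17],[0,0,0.17],[0,0,0.17]],"linear":[[0,0,0],[0,0,0],[0,0,0],[0,0,0],[0,0,0],[0,0,0],[0,0,0],[0,0,0],[0,0,0]],"hand":[1,1,1,1,1,1,1,1,1]}' 40
python3 -m jog '{"twist":[[0,0,0],[0,0,0],[0,0,0],[0,0,0],[0,0,0],[0,0,0],[0,0,0],[0,0,0],[0,0,0],[0,0,0],[0,0,0],[0,0,0],[0,0,0],[0,0,0],[0,0,0]],"linear":[[-3.86,3.39,0],[-3.86,3.39,0],[-3.86,3.39,0],[-3.86,3.39,0],[-3.86,3.39,0],[-3.86,3.39,0],[-3.86,3.39,0],[-3.86,3.39,0],[-3.86,3.39,0],[-3.86,3.39,0],[-3.86,3.39,0],[-3.86,3.39,0],[-3.86,3.39,0],[-3.86,3.39,0],[0,0,0]],"hand":[1,1,1,1,1,1,1,1,1,1,1,1,1,1,1]}'
python3 - <<'E'
from h import *
o=robot.get_obs();print(o["orientation"].round(3),o["wrist_force"],o["finger_gap"])
c=cam("wrist");cv2.imwrite("pics/w1.png",c["color"][:,:,::-1]);print(c["o"],proj(c,[.499,-.3208,.05]))
E
```

```text
time: 1.48
eef_pos: [0.1375, 0.5325, 0.3039]
orientation: [[0.216, 0.976, -0.0], [0.976, -0.216, -0.0], [-0.0, -0.0, -1.0]]
wrist_force: [-1.1, 0.1, -0.3]
finger_gap: 0.002
grip_force: 0.0
time: 3.35
eef_pos: [0.4889, -0.0983, 0.3033]
orientation: [[0.214, 0.977, -0.0], [0.977, -0.214, -0.0], [-0.0, -0.0, -1.0]]
wrist_force: [0.6, 0.3, -0.7]
finger_gap: 0.001
grip_force: 0.0
[[ 0.214  0.977 -0.   ]
 [ 0.977 -0.214 -0.   ]
 [-0.    -0.    -1.   ]] [ 0.63860776  0.28292144 -0.72716198] 0.0010535442751587205
[ 0.50351581 -0.02981355  0.37278369] [336.4399617  381.63140583]
```

View pics/w1.png

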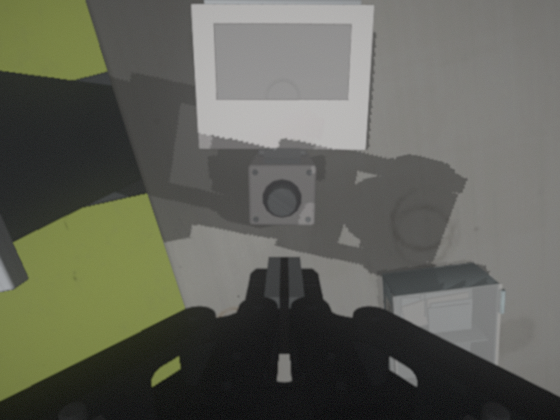

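The wrist view shows the lid corners at (193,5), (373,5), (366,150) and (198,148). The housing top spans (249–315,166–224), the button is at (282,198), and the well shows faintly through the window at (283,90).

```bash
python3 - <<'E'
from h import *
np.set_printoptions(precision=4,suppress=True)
c=cam("wrist");o=robot.get_obs();R=o["orientation"]
P=np.array([plane(c,q,.07) for q in((193,5),(373,5),(366,150),(198,148))]);print(P[:,:2],P.mean(0))
for a,b in((0,3),(1,2)): v=P[a]-P[b];print(np.degrees(np.arctan2(v[1],v[0])),np.linalg.norm(v))
for a,b in((1,0),(2,3)): v=P[a]-P[b];print(np.degrees(np.arctan2(v[1],v[0])),np.linalg.norm(v))
h=np.mean([plane(c,q,.084) for q in((250,166),(315,166),(315,224),(249,224))],0);b=plane(c,(282,198),.1)
print("housing",h,"button",b,"tool offset to h",R.T@(h-o["eef_pos"]),R.T@(b-o["eef_pos"]))
g=cv2.cvtColor(c["color"],cv2.COLOR_RGB2GRAY)
print("well",plane(c,(283.5,90),.038))
t=cam("top");print("tri button",tri(t,(235+528/7-.5,170+342/6.6-.5),c,(282,198)))
E
```

```text
[[ 0.4513  0.0618]
 [ 0.5852  0.0328]
 [ 0.563  -0.0748]
 [ 0.4258 -0.0433]] [ 0.5063 -0.0059  0.07  ]
76.34222799519834 0.10818594245177385
78.30957007195856 0.10980723697125223
-12.225279616918778 0.13698346146730606
-12.897229477173523 0.14072271385819615
housing [ 0.4868 -0.0951  0.084 ] button [ 0.4871 -0.0932  0.1   ] tool offset to h [ 0.0003 -0.0008  0.2196] [ 0.0023 -0.0009  0.2036]
well [ 0.5058 -0.0119  0.038 ]
tri button [ 0.4873 -0.0967  0.0893]
```

```bash
python3 -m jog '{"twist":[[0,0,0],[0,0,0],[0,0,0],[0,0,0],[0,0,0]],"linear":[[0,0,4],[0,0,4],[0,0,2.5],[0,0,1],[0,0,0]],"hand":[1,1,1,1,1]}'
python3 -m jog '{"twist":[[0,0,0],[0,0,0],[0,0,0]],"linear":[[0,0,0.3],[0,0,0.2],[0,0,0]],"hand":[1,1,1]}'
```

```text
time: 4.12
eef_pos: [0.4878, -0.0951, 0.1893]
orientation: [[0.21, 0.978, 0.0], [0.978, -0.21, 0.0], [0.0, 0.0, -1.0]]
wrist_force: [-0.5, -0.2, 0.2]
finger_gap: -0.0
grip_force: 0.0
time: 4.5
eef_pos: [0.4878, -0.0957, 0.1841]
orientation: [[0.21, 0.978, 0.0], [0.978, -0.21, -0.0], [-0.0, 0.0, -1.0]]
wrist_force: [-0.2, -0.7, 0.6]
finger_gap: -0.001
grip_force: 0.0
```

```bash
for i in 1 2 3; do echo; done; python3 -m jog '{"twist":[[0,0,0],[0,0,0]],"linear":[[0,0,0.3],[0,0,0]],"hand":[1,1]}' | grep -E "pos|wrist"
python3 -m jog '{"twist":[[0,0,0],[0,0,0]],"linear":[[0,0,0.3],[0,0,0]],"hand":[1,1]}'| grep -E "pos|wrist"
python3 -m jog '{"twist":[[0,0,0],[0,0,0]],"linear":[[0,0,0.3],[0,0,0]],"hand":[1,1]}'| grep -E "pos|wrist"
```

```text
eef_pos: [0.4877, -0.0957, 0.1807]
wrist_force: [0.3, 0.2, 0.6]
eef_pos: [0.4877, -0.0956, 0.1777]
wrist_force: [-0.3, 0.1, 0.8]
eef_pos: [0.4877, -0.0956, 0.1747]
wrist_force: [-0.1, -0.0, -0.2]
```

```bash
python3 -m jog '{"twist":[[0,0,0],[0,0,0]],"linear":[[0,0,0.2],[0,0,0]],"hand":[1,1]}' | grep -E "pos|wrist"
python3 -m jog '{"twist":[[0,0,0],[0,0,0]],"linear":[[0,0,0.2],[0,0,0]],"hand":[1,1]}'| grep -E "pos|wrist"
```

```text
eef_pos: [0.4878, -0.0956, 0.1728]
wrist_force: [0.2, -0.5, 0.8]
eef_pos: [0.4878, -0.0956, 0.1708]
wrist_force: [-0.4, 0.3, 1.0]
```

```bash
python3 -m jog '{"twist":[[0,0,0],[0,0,0]],"linear":[[0,0,0.2],[0,0,0]],"hand":[1,1]}' | grep -E "pos|wrist"
```

```text
eef_pos: [0.4879, -0.0957, 0.1691]
wrist_force: [-0.3, -0.0, 3.3]
```

```bash
python3 -m jog '{"twist":[[0,0,0],[0,0,0]],"linear":[[0,0,0.2],[0,0,0]],"hand":[1,1]}' | grep -E "pos|wrist"
python3 -m jog '{"twist":[[0,0,0],[0,0,0]],"linear":[[0,0,0.2],[0,0,0]],"hand":[1,1]}'| grep -E "pos|wrist"
```

```text
eef_pos: [0.4879, -0.0957, 0.1671]
wrist_force: [-1.0, 0.1, 5.6]
eef_pos: [0.4879, -0.0957, 0.1652]
wrist_force: [-1.3, -0.1, 5.2]
```

```bash
python3 -m jog '{"twist":[[0,0,0],[0,0,0]],"linear":[[0,0,0.1],[0,0,0]],"hand":[1,1]}' | grep -E "pos|wrist"
```

```text
eef_pos: [0.4879, -0.0957, 0.1643]
wrist_force: [-2.3, 0.3, 6.9]
```

```bash
python3 -m jog '{"twist":[[0,0,0],[0,0,0]],"linear":[[0,0,0.1],[0,0,0]],"hand":[1,1]}' | grep -E "pos|wrist"; python3 - <<'E'
from h import *
c=cam("top");cv2.imwrite("pics/t2.png",c["color"][:,:,::-1])
a=cv2.imread("pics/top0.png").astype(int);d=np.abs(a-cv2.imread("pics/t2.png"))[175:235,245:300].sum(2);print((d>60).sum())
E
```

```text
eef_pos: [0.4879, -0.0957, 0.1634]
wrist_force: [-1.6, -0.4, 9.3]
1183
```

```bash
python3 -m jog '{"twist":[[0,0,0],[0,0,0]],"linear":[[0,0,0.05],[0,0,0]],"hand":[1,1]}' | grep -E "pos|wrist"; python3 - <<'E'
from h import *
c=cam("side");cv2.imwrite("pics/s2.png",c["color"][:,:,::-1])
a=cv2.imread("pics/side0.png").astype(int);d=np.abs(a-cv2.imread("pics/s2.png"))[180:240,245:300].sum(2);print((d>60).sum(), robot.get_obs()["wrist_force"])
E
```

```text
eef_pos: [0.4879, -0.0957, 0.1631]
wrist_force: [-2.3, 1.0, 9.0]
1690 [-2.43029072  1.14014457  8.74245996]
```

```bash
python3 -c "
import cv2;a=cv2.imread('pics/s2.png')[120:260,200:360];cv2.imwrite('pics/s2c.png',cv2.resize(a,None,fx=4,fy=4))"
```

```text
(no output)
```

View pics/s2c.png

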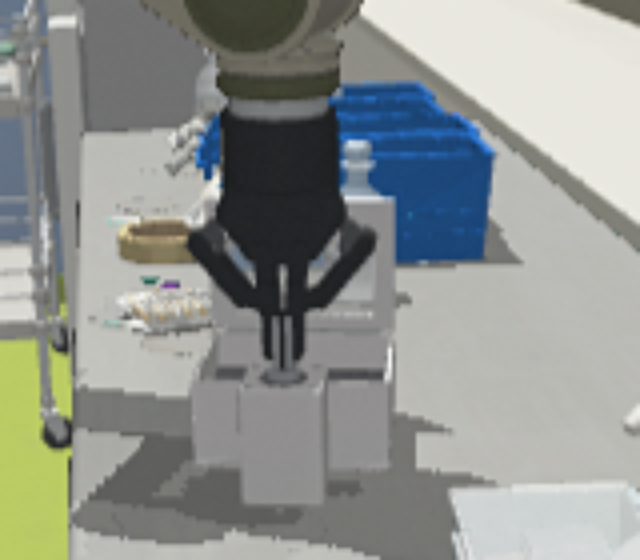

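The lid stands fully open at crop (350,260). I'll retract, look at the well, then go over the vial.

```bash
python3 -m jog '{"twist":[[0,0,0],[0,0,0],[0,0,0],[0,0,0],[0,0,0]],"linear":[[0,0,-3],[0,0,-5],[0,0,-5],[0,0,-5],[0,0,0]],"hand":[1,1,1,1,1]}' 
python3 - <<'E'
from h import *
c=cam("wrist");cv2.imwrite("pics/w3.png",c["color"][:,:,::-1]);np.save("pics/w3pose.npy",{k:c[k] for k in("K","D","R","o")},allow_pickle=True);print(proj(c,[.505,-.0177,.038]),c["o"])
E
```

```text
time: 7.98
eef_pos: [0.4884, -0.0959, 0.3456]
orientation: [[0.21, 0.978, 0.007], [0.978, -0.21, -0.003], [-0.002, 0.007, -1.0]]
wrist_force: [0.3, -0.2, -0.6]
finger_gap: 0.0
grip_force: 0.0
[281.56593498  98.59665253] [ 0.50230001 -0.02710147  0.41498996]
```

View pics/w3.png

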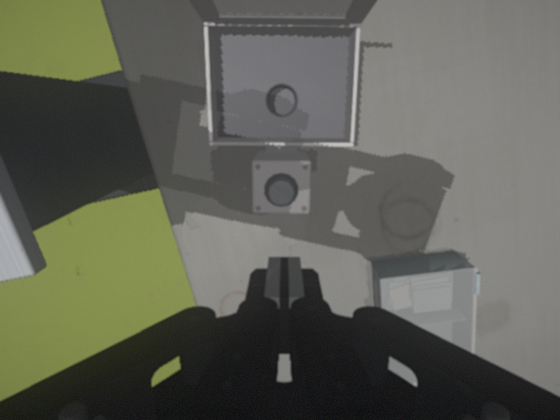

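```bash
python3 -m jog '{"twist":[[0,0,0],[0,0,0],[0,0,0],[0,0,0],[0,0,0],[0,0,0]],"linear":[[-4.9,1.2,0],[-4.9,1.2,0],[-4.9,1.2,0],[-4.9,1.2,0],[-2.2,1,0],[0,0,0]],"hand":[0.4,0.4,0.4,0.4,0.4,0.4]}' 
python3 - <<'E'
from h import *
np.set_printoptions(precision=4,suppress=True)
c=cam("wrist");cv2.imwrite("pics/w4.png",c["color"][:,:,::-1])
H=c["hsv"].astype(int); m=(H[...,0]>155)&(H[...,0]<176)&(H[...,1]>120)&(H[...,2]>50)
print(blobs(m),proj(c,[.499,-.3208,.05]))
t=cam("top");H=t["hsv"].astype(int); m=(H[...,0]>155)&(H[...,0]<176)&(H[...,1]>120)&(H[...,2]>50);print(blobs(m))
E
```

```text
time: 8.78
eef_pos: [0.4984, -0.3223, 0.3398]
orientation: [[0.212, 0.977, -0.003], [0.977, -0.212, 0.003], [0.002, -0.003, -1.0]]
wrist_force: [-0.8, 0.7, -0.7]
finger_gap: 0.6
grip_force: 0.0
[([275, 171, 19, 19, 264], array([283.82, 179.67]))] [285.1348 179.8628]
[]
```

The wrist view shows the well mouth at about (282.5,99), within a pixel of the prediction, and the open box around it. The cap is found at (283.8,179.7).

```bash
python3 - <<'E'
from h import *
np.set_printoptions(precision=4,suppress=True)
c=cam("wrist");o=robot.get_obs();R=o["orientation"]
p=plane(c,(283.82,179.67),.05);print("cap",p,"tool off",R.T@(p-o["eef_pos"]))
w=np.load("pics/w3pose.npy",allow_pickle=True).item()
im=cv2.imread("pics/w3.png");g=cv2.cvtColor(im,cv2.COLOR_BGR2GRAY)
print(g[80:118,264:302][::2,::2])
a=cv2.resize(cv2.imread("pics/w4.png")[140:220,230:340],None,fx=7,fy=7,interpolation=cv2.INTER_NEAREST);cv2.imwrite("pics/w4c.png",a)
E
```

```text
cap [ 0.4981 -0.3189  0.05  ] tool off [ 0.0007 -0.0003  0.2916]
[[121 119 120 117 118 118 117 119 118 118 118 117 118 116 118 116 116 116
  116]
 [121 120 119 119 120 121 119 117 115 113 116 118 118 116 118 117 118 116
  118]
 [121 120 120 122 120 112 100  89  84  79  90  98 111 116 118 119 119 119
  117]
 [121 121 122 118 103  82  69  63  62  63  60  65  78  96 113 121 119 118
  119]
 [121 122 119  94  72  65  71  75  82  81  85  86  70  71  91 110 121 119
  116]
 [120 118 103  74  67  77  81  82  93 110 115 121 111  89  72  95 115 118
  118]
 [111 109  83  66  77  81  81  94 109 120 119 119 118 115  92  79 106 118
  118]
 [106  93  68  70  73  76  89 112 117 120 120 119 118 121 112  77  96 117
  117]
 [105  83  61  64  66  70  95 106 109 116 118 118 118 119 118  86  86 114
  118]
 [102  79  62  65  69  77 104 106 103 108 109 112 119 120 119  96  84 111
  120]
 [104  77  61  66  65  78 103 104 105 104 104 103 109 114 119 102  84 108
  118]
 [103  80  65  66  66  89 103 105 104 104 104 102 104 109 118 101  86 108
  117]
 [103  86  65  67  66  91 105 105 104 104 102 103 104 104 106  90  88 113
  118]
 [105  94  72  65  66  77 102 104 104 104 104 104 103 103 101  86  90 115
  116]
 [105 102  79  66  66  75 102 103 104 104 103 102 104 103  96  81  97 111
  115]
 [104 104  94  74  63  68  92 106 104 104 104 103 104  97  83  89 100 102
  101]
 [105 104 104  89  72  66  84 100 104 104 105 102  95  83  87 100 102 102
  102]
 [105 104 104 105  94  83  70  73  85  94  92  87  83  91 101 101 101 103
  103]
 [105 103 103 105 103 101  92  85  81  84  87  90  96 101 104 103 102 101
  101]]
```

```bash
python3 -m jog '{"twist":[[0,0,0],[0,0,0],[0,0,0],[0,0,0],[0,0,0],[0,0,0]],"linear":[[0.15,0,5],[0,0,5],[0,0,5],[0,0,3],[0,0,1],[0,0,0]],"hand":[0.4,0.4,0.4,0.4,0.4,0.4]}' 
python3 - <<'E'
from h import *
np.set_printoptions(precision=4,suppress=True)
o=robot.get_obs();R=o["orientation"]
s=cam("side");H=s["hsv"].astype(int); m=(H[...,0]>155)&(H[...,0]<176)&(H[...,1]>120)&(H[...,2]>50);print(blobs(m,3))
c=cam("wrist");H=c["hsv"].astype(int); m=(H[...,0]>155)&(H[...,0]<176)&(H[...,1]>120)&(H[...,2]>50);b=blobs(m);print(b)
p=plane(c,b[0][1],.05);print(p,R.T@(p-o["eef_pos"]))
a=np.hstack([cv2.resize(c["color"][120:320,200:370],(510,600)),cv2.resize(s["color"][200:320,258:313],(275,600),interpolation=cv2.INTER_NEAREST)]);cv2.imwrite("pics/v5.png",a[:,:,::-1])
E
```

```text
time: 9.68
eef_pos: [0.4992, -0.3191, 0.1529]
orientation: [[0.21, 0.978, 0.0], [0.978, -0.21, -0.0], [-0.0, 0.0, -1.0]]
wrist_force: [-0.2, -1.0, 0.8]
finger_gap: 0.597
grip_force: 0.0
[([283, 263, 10, 5, 39], array([287.62, 264.97])), ([285, 284, 6, 2, 6], array([287.5 , 284.83]))]
[([261, 233, 40, 37, 1172], array([280.79, 251.06]))]
[ 0.4977 -0.3198  0.05  ] [-0.001  -0.0014  0.1029]
```

View pics/v5.png

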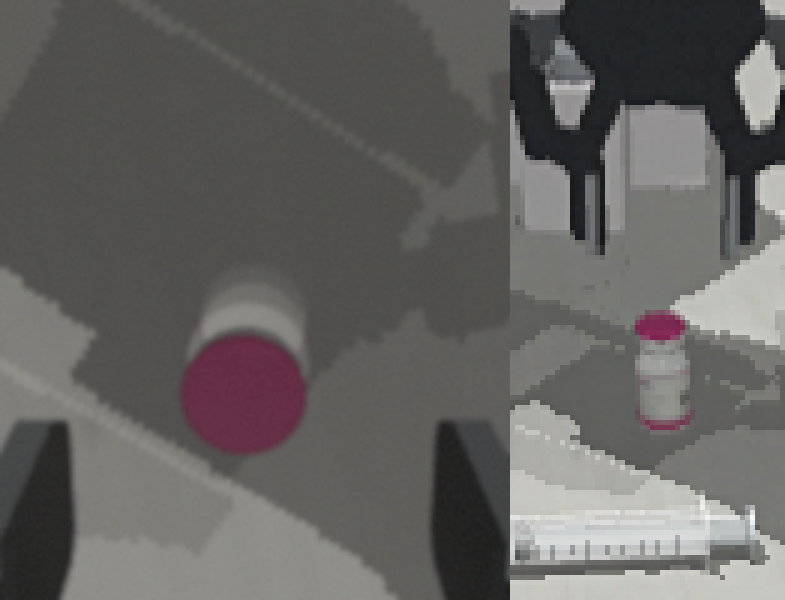

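The wrist crop shows the cap centred at full-frame (281,251) between the open fingers. The side crop shows a shoulder at about 32 mm, so I'll grip slightly lower.

```bash
python3 -m jog '{"twist":[[0,0,0],[0,0,0],[0,0,0],[0,0,0],[0,0,0],[0,0,0],[0,0,0],[0,0,0],[0,0,0],[0,0,0],[0,0,0]],"linear":[[-0.05,-0.1,2],[0,0,2],[0,0,1],[0,0,0.6],[0,0,0],[0,0,0],[0,0,0],[0,0,0],[0,0,0],[0,0,0],[0,0,0]],"hand":[0.4,0.4,0.4,0.4,0.4,0.6,0.65,0.7,0.75,0.8,0.9]}' 25
python3 -m jog '{"twist":[[0,0,0],[0,0,0],[0,0,0],[0,0,0]],"linear":[[0,0,0],[0,0,0],[0,0,-1],[0,0,0]],"hand":[1,1,1,1]}' 25
```

```text
time: 11.15
eef_pos: [0.498, -0.3199, 0.0968]
orientation: [[0.21, 0.978, 0.0], [0.978, -0.21, -0.0], [-0.0, 0.001, -1.0]]
wrist_force: [-1.2, -0.6, 4.5]
finger_gap: 0.248
grip_force: 24.4
time: 11.65
eef_pos: [0.4981, -0.3199, 0.1071]
orientation: [[0.21, 0.978, 0.001], [0.978, -0.21, -0.001], [-0.001, 0.001, -1.0]]
wrist_force: [0.2, 0.3, -0.0]
finger_gap: 0.255
grip_force: 24.4
```

```bash
python3 -m jog '{"twist":[[0,0,0],[0,0,0],[0,0,0],[0,0,0],[0,0,0],[0,0,0],[0,0,0],[0,0,0],[0,0,0],[0,0,0],[0,0,0],[0,0,0],[0,0,0],[0,0,0],[0,0,0]],"linear":[[0,0,-2],[0,0,-4],[0,0,-4],[0,0,-4],[0,0,-2],[3,-0.7,0],[3.8,-0.7,0],[3.8,-0.7,0],[3.8,-0.7,0],[3.8,-0.7,0],[3.8,-0.7,0],[3.8,-0.7,0],[3,-0.7,0],[0.8,0,0],[0,0,0]],"hand":[1,1,1,1,1,1,1,1,1,1,1,1,1,1,1]}' 25
python3 - <<'E'
from h import *
np.set_printoptions(precision=4,suppress=True)
o=robot.get_obs();R=o["orientation"];print(o["eef_pos"])
c=cam("wrist");H=c["hsv"].astype(int); m=(H[...,0]>155)&(H[...,0]<176)&(H[...,1]>120)&(H[...,2]>30);b=blobs(m);print(b)
if b: p=plane(c,b[0][1],o["eef_pos"][2]-.0968+.05);print("cap",p,R.T@(p-o["eef_pos"]))
w=[.5048,-.019]; print("well at",proj(c,[*w,.038]), R.T@(np.array([*w,.04])-o["eef_pos"]))
cv2.imwrite("pics/w6.png",c["color"][:,:,::-1])
E
```

```text
time: 13.52
eef_pos: [0.5056, -0.0188, 0.2664]
orientation: [[0.21, 0.978, 0.0], [0.978, -0.21, -0.0], [-0.0, 0.0, -1.0]]
wrist_force: [0.4, -0.7, -0.8]
finger_gap: 0.252
grip_force: 24.5
[ 0.5056 -0.0188  0.2664]
[([255, 281, 57, 52, 2352], array([282.32, 306.5 ]))]
cap [ 0.505  -0.0179  0.2196] [ 0.0008 -0.0008  0.0468]
well at [283.1214 194.9949] [-0.0003 -0.0007  0.2264]
```

View pics/w6.png

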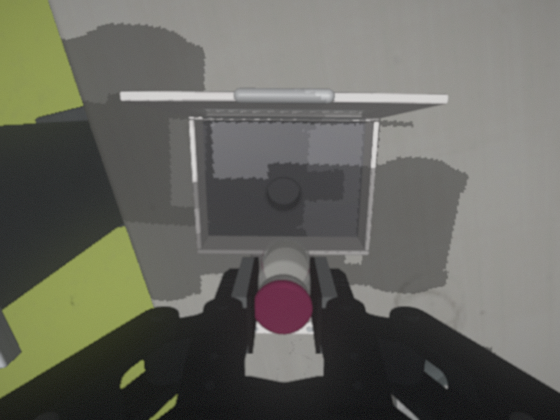

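The well mouth shows at about (284,193) and the held cap at (282,306). I'll fit the mouth numerically and triangulate it against the earlier view.

```bash
python3 - <<'E'
from h import *
np.set_printoptions(precision=4,suppress=True,linewidth=250)
o=robot.get_obs();R=o["orientation"]
c=cam("wrist");g=cv2.GaussianBlur(cv2.cvtColor(c["color"],cv2.COLOR_RGB2GRAY),(3,3),0).astype(float)
g3=cv2.GaussianBlur(cv2.cvtColor(cv2.imread("pics/w3.png"),cv2.COLOR_BGR2GRAY),(3,3),0).astype(float)
def rim(g,u0,v0,r0,r1):
    pts=[]
    for a in np.radians(np.arange(0,360,6)):
        r=np.arange(r0,r1,.25);s=cv2.remap(g.astype(np.float32),(u0+r*np.cos(a)).astype(np.float32)[None],(v0+r*np.sin(a)).astype(np.float32)[None],cv2.INTER_LINEAR)[0]
        d=np.gradient(s);i=int(np.argmax(d))
        if d[i]>0.8: pts.append((u0+r[i]*np.cos(a),v0+r[i]*np.sin(a)))
    pts=np.array(pts,np.float32);
    for _ in range(3):
        e=cv2.fitEllipse(pts);k=np.abs(np.hypot(*(pts-e[0]).T)-(sum(e[1])/4))<1.2;pts=pts[k]
    return e,len(pts)
e6=rim(g,284,193,13,24);e3=rim(g3,282,100,11,20);print(e6,e3)
w=np.load("pics/w3pose.npy",allow_pickle=True).item()
print("tri",tri(c,e6[0][0],w,e3[0][0]))
for n,q,cc in(("w6",e6,c),("w3",e3,w)):
    p=plane(cc,q[0][0],.038);print(n,p,R.T@(p-o["eef_pos"]))
print(g[168:218:2,260:308:2].astype(int))
E
```

```text
(((282.53155517578125, 192.69210815429688), (35.677650451660156, 37.4742317199707), 56.0986328125), 12) (((281.4537048339844, 100.16519927978516), (31.675861358642578, 33.134490966796875), 163.6219940185547), 60)
tri [ 0.5045 -0.019   0.0311]
w6 [ 0.5047 -0.0174  0.038 ] [ 0.0017 -0.0012  0.2283]
w3 [ 0.5046 -0.0192  0.038 ] [-0.     -0.001   0.2283]
[[108 108 108 105  85  68  68  67  68  68  68  68  68  67  68  67  67  68  68  68  68  68  68  72]
 [109 108 107  99  80  67  68  67  68  67  68  67  68  67  68  67  67  67  68  67  67  68  67  70]
 [108 108 107  95  72  67  67  68  68  66  68  67  67  68  68  68  68  67  68  67  67  67  67  68]
 [108 107 108 100  74  66  66  67  67  66  67  67  66  66  67  68  67  66  67  68  67  67  67  67]
 [100  98 106 103  79  67  67  67  65  64  63  62  62  62  63  65  67  67  67  68  68  67  67  67]
 [ 77  76  90  89  74  67  65  62  62  63  63  64  64  62  62  62  62  64  66  67  67  67  67  68]
 [ 67  67  68  69  66  63  62  63  66  66  66  67  66  66  65  65  63  61  63  66  67  66  67  67]
 [ 66  67  66  66  63  62  65  66  66  67  67  67  66 
[... 1028 characters left out ...]
3  79]
 [ 65  66  65  64  62  56  53  52  53  54  55  55  55  54  53  51  50  51  55  60  64  65  71  79]
 [ 65  66  65  65  64  60  57  54  52  52  51  52  51  51  52  51  52  57  60  63  64  67  73  79]
 [ 65  65  65  65  65  63  62  59  55  54  52  52  53  52  53  54  57  61  63  64  65  68  77  80]
 [ 65  66  65  65  65  65  64  63  62  60  58  58  58  57  59  61  62  64  65  65  65  66  74  80]
 [ 65  66  65  64  65  65  65  64  64  63  63  64  62  63  63  64  64  65  65  65  65  67  75  80]
 [ 65  66  65  66  64  65  64  65  65  65  64  65  64  65  65  65  66  65  65  66  65  71  78  80]
 [ 65  64  65  65  65  65  64  65  65  65  65  65  65  65  65  66  65  65  65  65  66  69  78  79]]
```

```bash
python3 -m jog '{"twist":[[0,0,0],[0,0,0],[0,0,0],[0,0,0],[0,0,0],[0,0,0]],"linear":[[0.03,0,4],[0,0,4],[0,0,3],[0,0,1.2],[0,0,0],[0,0,0]],"hand":[1,1,1,1,1,1]}' 25
python3 -m jog '{"twist":[[0,0,0],[0,0,0],[0,0,0],[0,0,0],[0,0,0]],"linear":[[0,0,0.3],[0,0,0.3],[0,0,0.3],[0,0,0],[0,0,0]],"hand":[1,1,1,1,1]}' | grep -E "pos|force"
```

```text
time: 14.38
eef_pos: [0.506, -0.0187, 0.1455]
orientation: [[0.211, 0.978, 0.002], [0.978, -0.211, -0.001], [-0.0, 0.002, -1.0]]
wrist_force: [-0.4, 1.1, 0.2]
finger_gap: 0.253
grip_force: 24.5
eef_pos: [0.5055, -0.0183, 0.1355]
wrist_force: [-0.2, -0.5, 0.4]
grip_force: 24.5
```

```bash
python3 -m jog '{"twist":[[0,0,0],[0,0,0],[0,0,0],[0,0,0]],"linear":[[0,0,0.3],[0,0,0.3],[0,0,0],[0,0,0]],"hand":[1,1,1,1]}' | grep -E "pos|force"
```

```text
eef_pos: [0.5055, -0.0184, 0.1294]
wrist_force: [-0.3, -0.3, -0.1]
grip_force: 24.5
```

```bash
python3 -m jog '{"twist":[[0,0,0],[0,0,0],[0,0,0],[0,0,0]],"linear":[[0,0,0.4],[0,0,0.4],[0,0,0.2],[0,0,0]],"hand":[1,1,1,1]}' | grep -E "pos|force"
```

```text
eef_pos: [0.5054, -0.0183, 0.1192]
wrist_force: [0.6, -0.1, -0.8]
grip_force: 24.5
```

```bash
python3 -m jog '{"twist":[[0,0,0],[0,0,0],[0,0,0],[0,0,0]],"linear":[[0,0,0.4],[0,0,0.2],[0,0,0.2],[0,0,0]],"hand":[1,1,1,1]}' | grep -E "pos|force"
```

```text
eef_pos: [0.5054, -0.0183, 0.1113]
wrist_force: [-0.4, 0.3, -1.0]
grip_force: 24.5
```

```bash
python3 -m jog '{"twist":[[0,0,0],[0,0,0]],"linear":[[0,0,0.1],[0,0,0]],"hand":[1,1]}' | grep -E "pos|force"
```

```text
eef_pos: [0.5055, -0.0184, 0.1108]
wrist_force: [-0.8, 0.6, 4.6]
grip_force: 27.0
```

```bash
python3 -m jog '{"twist":[[0,0,0],[0,0,0],[0,0,0],[0,0,0],[0,0,0],[0,0,0]],"linear":[[0,0,0],[0,0,0],[0,0,0],[0,0,0],[0,0,0],[0,0,0]],"hand":[0.7,0.65,0.6,0.5,0.5,0.5]}' | grep -E "pos|force|gap"
python3 -m jog '{"twist":[[0,0,0],[0,0,0],[0,0,0],[0,0,0],[0,0,0],[0,0,0],[0,0,0]],"linear":[[0,0,-0.5],[0,0,-2],[0,0,-4],[0,0,-5],[0,0,-5],[0,0,-1],[0,0,0]],"hand":[0.5,0.5,0.5,0.5,0.5,0.5,0.5]}' | grep -E "pos|force|gap|time"
python3 - <<'E'
from h import *
np.set_printoptions(precision=4,suppress=True)
c=cam("wrist");t=cam("top")
bb=[]
for x in(c,t):
    H=x["hsv"].astype(int); m=(H[...,0]>155)&(H[...,0]<176)&(H[...,1]>90)&(H[...,2]>25);bb.append(blobs(m));print(bb[-1])
print(plane(c,bb[0][0][1],.062))
cv2.imwrite("pics/w7.png",c["color"][:,:,::-1])
E
```

```text
eef_pos: [0.5055, -0.0184, 0.1104]
wrist_force: [-0.4, -0.2, 0.2]
finger_gap: 0.501
grip_force: 0.0
time: 18.38
eef_pos: [0.5053, -0.0183, 0.2854]
wrist_force: [0.5, -0.2, -1.0]
finger_gap: 0.494
grip_force: 0.0
[([270, 185, 27, 25, 504], array([282.8 , 197.04]))]
[([277, 213, 8, 7, 35], array([281.37, 216.54]))]
[ 0.5042 -0.019   0.062 ]
```

View pics/w7.png

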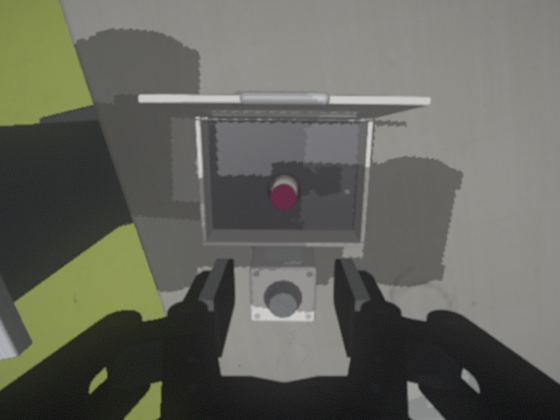

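The vial stands in the well (cap at (283,197)) with the lid open. I'll close the hand and go over and behind the lid.

```bash
python3 -m jog '{"twist":[[0,0,0],[0,0,0],[0,0,0],[0,0,0],[0,0,0],[0,0,0],[0,0,0],[0,0,0],[0,0,0],[0,0,0],[0,0,0]],"linear":[[0,0,-3],[0,0,0],[3,0,0],[4,0,0],[3.9,0,0],[0,0,0],[0,0,2],[0,0,3],[0,0,2.5],[0,0,0.5],[0,0,0]],"hand":[1,1,1,1,1,1,1,1,1,1,1]}'
python3 - <<'E'
from h import *
np.set_printoptions(precision=4,suppress=True)
o=robot.get_obs();print(o["eef_pos"],np.array([.211,.978])@(o["eef_pos"][:2]-[.5075,-.006]),np.array([-.978,.211])@(o["eef_pos"][:2]-[.5075,-.006]))
s=cam("side");H=s["hsv"].astype(int); m=(H[...,0]>155)&(H[...,0]<176)&(H[...,1]>90)&(H[...,2]>25);b=blobs(m);print(b)
t=cam("top")
if b: print(tri(t,(281.37,216.54),s,b[0][1]))
E
```

```text
time: 19.85
eef_pos: [0.5285, 0.0878, 0.2354]
orientation: [[0.211, 0.978, -0.001], [0.978, -0.211, -0.0], [-0.0, -0.001, -1.0]]
wrist_force: [-0.1, 0.2, -0.0]
finger_gap: -0.001
grip_force: 0.0
[0.5285 0.0878 0.2354] 0.09611680825870236 -0.0007415159639551465
[]
```

```bash
python3 -m jog '{"twist":[[0,0,0],[0,0,0],[0,0,0],[0,0,0],[0,0,0],[0,0,0],[0,0,0],[0,0,0],[0,0,0],[0,0,0],[0,0,0],[0,0,0],[0,0,0],[0,0,0],[0,0,0]],"linear":[[-0.7,0,0],[-0.7,0,0],[-0.4,0,0],[-0.4,0,0],[-0.55,0,0],[-0.55,0,0],[-0.55,0,0],[-0.55,0,0],[-0.62,0,0.16],[-0.62,0,0.16],[-0.62,0,0.16],[-0.58,0,0.28],[-0.58,0,0.28],[-0.58,0,0.28],[0,0,0]],"hand":[1,1,1,1,1,1,1,1,1,1,1,1,1,1,1]}'
python3 - <<'E'
from h import *
o=robot.get_obs();p=o["eef_pos"];print("X,Z",.211*(p[0]-.5075)+.978*(p[1]+.006),p[2]-.0726,o["wrist_force"])
c=cam("side");cv2.imwrite("pics/s8.png",cv2.resize(c["color"][120:260,200:360,::-1],None,fx=4,fy=4))
E
```

```text
time: 21.82
eef_pos: [0.5115, 0.0097, 0.222]
orientation: [[0.211, 0.978, -0.0], [0.978, -0.211, 0.0], [0.0, -0.0, -1.0]]
wrist_force: [0.3, 1.3, -0.9]
finger_gap: -0.001
grip_force: 0.4
X,Z 0.01615762295297785 0.14938380152086528 [ 0.30822471  1.28809757 -0.85721581]
```

View pics/s8.png

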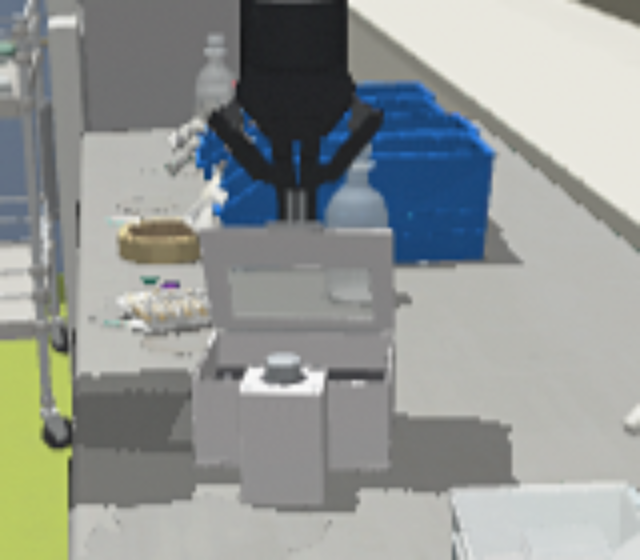

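The side crop shows the lid at about 1 rad, leaning on the fingers as planned.

```bash
python3 -m jog '{"twist":[[0,0,0],[0,0,0],[0,0,0],[0,0,0],[0,0,0],[0,0,0],[0,0,0],[0,0,0],[0,0,0],[0,0,0],[0,0,0],[0,0,0],[0,0,0],[0,0,0],[0,0,0]],"linear":[[-0.51,0,0.39],[-0.51,0,0.39],[-0.51,0,0.39],[-0.42,0,0.48],[-0.42,0,0.48],[-0.42,0,0.48],[-0.32,0,0.56],[-0.32,0,0.56],[-0.32,0,0.56],[-0.16,0,0.45],[-0.16,0,0.45],[-0.16,0,0.45],[-0.1,0,0.4],[-0.1,0,0.4],[0,0,0]],"hand":[1,1,1,1,1,1,1,1,1,1,1,1,1,1,1]}' | grep -E "pos|wrist"
```

```text
eef_pos: [0.5023, -0.0333, 0.1576]
wrist_force: [0.1, 0.2, 1.8]
```

```bash
python3 -m jog '{"twist":[[0,0,0],[0,0,0],[0,0,0]],"linear":[[0,0,0.2],[0,0,0.2],[0,0,0]],"hand":[1,1,1]}' | grep -E "pos|wrist"
python3 -m jog '{"twist":[[0,0,0],[0,0,0]],"linear":[[0,0,0.2],[0,0,0]],"hand":[1,1]}' | grep -E "pos|wrist"
```

```text
eef_pos: [0.5023, -0.0334, 0.154]
wrist_force: [-1.7, -2.4, 5.0]
eef_pos: [0.5023, -0.0336, 0.1522]
wrist_force: [-1.9, -2.5, 7.5]
```

```bash
python3 -m jog '{"twist":[[0,0,0],[0,0,0]],"linear":[[0,0,0.2],[0,0,0]],"hand":[1,1]}' | grep -E "pos|wrist"
```

```text
eef_pos: [0.5023, -0.0338, 0.1505]
wrist_force: [-3.4, -4.3, 9.5]
```

```bash
python3 -m jog '{"twist":[[0,0,0],[0,0,0]],"linear":[[0,0,0.15],[0,0,0]],"hand":[1,1]}' | grep -E "pos|wrist"
```

```text
eef_pos: [0.5023, -0.0339, 0.1492]
wrist_force: [-4.3, -4.5, 11.3]
```

```bash
python3 -m jog '{"twist":[[0,0,0],[0,0,0]],"linear":[[0,0,0.1],[0,0,0]],"hand":[1,1]}' | grep -E "pos|wrist"
```

```text
eef_pos: [0.5023, -0.0339, 0.1483]
wrist_force: [-5.2, -4.8, 12.8]
```

```bash
python3 -m jog '{"twist":[[0,0,0],[0,0,0]],"linear":[[0,0,0.1],[0,0,0]],"hand":[1,1]}' | grep -E "pos|wrist"
```

```text
eef_pos: [0.5022, -0.034, 0.147]
wrist_force: [-3.0, -3.4, 7.9]
```

```bash
python3 -m jog '{"twist":[[0,0,0],[0,0,0]],"linear":[[0,0,0.1],[0,0,0]],"hand":[1,1]}' | grep -E "pos|wrist"
```

```text
eef_pos: [0.5022, -0.0332, 0.1451]
wrist_force: [0.3, -0.1, -0.3]
```

```bash
python3 -m jog '{"twist":[[0,0,0],[0,0,0],[0,0,0],[0,0,0],[0,0,0],[0,0,0]],"linear":[[0,0,-1],[0,0,-4],[0,0,-6],[0,0,-6],[0,0,0],[0,0,0]],"hand":[1,1,1,1,1,1]}' | grep -E "pos|wrist|time"
python3 - <<'E'
from h import *
c=cam("side");w=cam("wrist");a=c["color"][170:260,220:330];b=w["color"]
cv2.imwrite("pics/end.png",np.hstack([cv2.resize(a,(400,327)),cv2.resize(b,(400,327))])[:,:,::-1])
E
```

```text
time: 26.38
eef_pos: [0.5019, -0.0331, 0.3148]
wrist_force: [-1.4, -0.3, 0.3]
```

View pics/end.png

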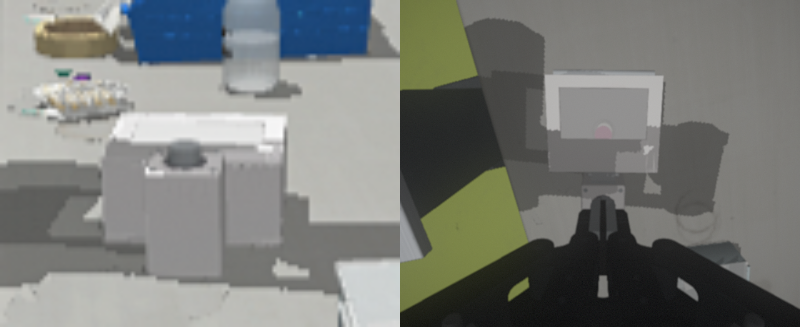

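The lid is shut, the button is up at (185,150), and the vial's cap shows through the window at (603,130).

```bash
python3 -c "
from bench import robot
print(robot.finish_job())"
```

```text
the job is handed in; nothing more can be done
None
```

The job is handed in at about 26 s: the vial stands in its well with the lid shut and staying down, measured forces peaked near 9 N on the button and 15 N on the lid, and the judge returned no verdict.

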